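# Press a handle onto a leather punch with a ratchet clamp

## Robot

A 6-joint arm with a two-finger parallel gripper is mounted at the origin on the work surface. World frame = base frame: x ahead of the robot, y to its left, z up, the work surface at z = 0. Lengths are in m, angles in degrees, forces in N, time in s.
With the tool pointing down it reaches from about 0.35 to 0.925 m from the base axis. Payload 6.4 kg.
Tool frame: the origin (TCP) lies at the very end of the fingers, on their centre line; the grasp point (between the pads) lies 19 mm behind it (r.tcp_to_grasp is the distance from the TCP to the grasp point, in m); z points along the fingers, y is the line along which they close (so a half turn about z gives the same grasp; the last joint's range is limited). The gripper opens to 85 mm and grips with 20 to 120 N. Pads are 22 mm wide; open, the fingers measure 114 mm over their backs; the gripper's body (76 mm by 85 mm) begins 54 mm behind the grasp point. The pads swing forward as they close: fully open they stand 13 mm farther back than shut.
Start: joints at [-77.985, 14.043, 89.255, -0, 76.702, -9.975], TCP at [0.243, -0.603, 0.231] pointing down, gripper open.
Joint ranges: [-179.41, 179.41], [-58.25, 129.5], [7.25, 145.43], [-54.29, 234.29], [11.92, 165.04], [-157.13, 157.13]. Speed limits (degrees/s): [147.25, 147.25, 180, 180, 180, 180].

## Interface

Orientations are given as [roll, pitch, yaw] about the fixed x, y, z axes, in that order (R = Rz(yaw) Ry(pitch) Rx(roll)).
In Python, from bench import r gives the robot as it stands. The module is installed in compiled form; this text tells all that it offers.
- The arm moves only by the tool send_rows, never from a script. Its argument "increments" is text: rows parted by semicolons, each of 5 numbers parted by spaces: the opening, from 0 (shut) to 1 (fully open), then the shift along the tool's x, y, z in mm, then the turn about the tool's z in degrees. A call has 1 to 12 rows; each row shifts and turns the commanded pose from where the row before left it, along the tool's axes as they then stand; what a row does not reach is not made up. A row lasts 1/8 s, in which the tool goes at most 62.5 mm and 10.7 degrees, less where a joint would pass 70% of its speed; a pose out of reach is approached as far as the arm can. A call with a gripper value outside its range is refused whole. The fingers move at their own pace and stop on an object; "force" is the grip in N (left out, the last holds). Time passes only in rows, so rows that do not move let the fingers close. It gives the time, the measured TCP pose, the force, the opening and the grip force at its end, in the units of the state.
- r.read_state(): the state, without advancing time (a new reading comes with each control period).
- r.get_image(name): name is "scene" or "top" or "wrist"; returns the picture (420x560x3 uint8, red, green, blue); there is no depth.
- r.camera_params(name): a dict with "fov_y" (degrees; the focal length in pixels is half the picture's height over the tangent of half this angle, whatever the lens; pixels are square), "cx", "cy" (the principal point, pixels), "k1" (the pictures are not rectified: a ray, as slopes to the right and down, at radius r is drawn at 1 + k1 r^2 times it, then the intrinsics apply), "origin" and "rotation" of the camera in the world. Camera axes: x right, y up, looking along -z (the intrinsics and any distortion apply to the point x, -y, -z); pixel columns grow to the right and rows downward; lengths in m; the calibration is good to about 2 mm. A picture is of the moment at which its call begins: read the wrist's pose just before it. camera_params takes no time and is no camera call; for the wrist camera it gives the pose at the moment of the call.
- r.hand_in(): hands the job in; it is judged then, once.
The state is a dict: "time_s": time; "joints": joint angles; "qvel": joint speeds; "joint_efforts": joint torques, N m; "position": TCP position; "orientation": TCP orientation; "ft_force": force on the tool from outside, world axes, zero at the start; "ft_torque": the same for the moment, N m; "finger_gap": finger opening in m; "gripper_force": force on a finger pad.
Only numpy, scipy, OpenCV 4.12 (cv2) and the standard library are available. Lean on these libraries where they do the work, as an engineer would, in place of code of your own. Each camera call takes 0.05 s, during which the arm holds its last target. There are 200 camera calls.

## Task

Pump the trigger of the bench ratchet clamp until its jaw has pressed the wooden handle fully home on the punch, ferrule tight against the punch's shoulder; feel for the trigger going stiff, seat it with a firm push, but do not force it. Then press the release button so that the jaw springs all the way back. Work only the trigger and the release, gently, and leave the handle, the jaw and the loose things alone.

Things in the scene. Friction and masses are not known exactly. Their poses are not given: they have to be found in the camera images.
- clamp: Ratchet clamp on a plywood board 430 x 150 x 18 mm; origin under the board's centre, on the bench. Its +x runs level along the clamp, the way the trigger is pushed and the jaw advances. Along x: steel housing (x -195 to -55 mm, 40 mm wide, top 100 mm above the bench) with release button at the rear and trigger on top further forward; jaw; wooden handle lying in two saddles; punch in its block.
- trigger_bar (a point): Centre of the trigger's level cross bar (18 mm thick, 66 mm long, along the clamp's y), 156 mm above the bench, on an upright lever hinged 132 mm below it. At rest it leans back to the clamp's -x; a 2 to 3 N spring returns it. Push the bar towards the clamp's +x, e.g. with shut fingers let down behind it: there, 50 mm is free down to 25 mm over the housing.
- trigger (a joint): Trigger angle, rad: 0 at rest. A push to 0.28 or a little more (38 mm at the bar), then back to 0, moves the jaw on one 8 mm tooth; end stop at 0.36. The bar takes up to 6 N idle, 6 to 10 N while the handle moves; with the handle home it turns stiff (about 1 N per mm) early in the stroke. A steady 14 to 16 N then seats the ferrule tight; over 18 N does damage, so push slowly.
- jaw (a joint): Travel of the jaw, m: 0 when fully open (sprung back), grows as it advances towards the punch. The jaw is a dark steel plate 44 mm wide on the end of a toothed bar, and holds at the last tooth until released.
- jaw_face (a point): Centre of the jaw's pressing face, on the clamp's axis, 75 mm above the bench.
- ferrule_end (a point): Centre of the front end of the handle's brass ferrule (19 mm across), 75 mm above the bench. The wooden handle, 100 mm long with ferrule, lies along the clamp's x, slides stiffly along it (about 12 N) and stays where it is left. Its butt, 100 mm behind this point, faces the jaw.
- shoulder (a point): Centre of the face of the steel punch's collar (28 mm across) that looks at the handle. A bare shank 8 mm thick goes from it into the handle. The handle is home when the ferrule's end meets this face: ferrule_end and shoulder coincide. The punch is fixed.
- release_top (a point): Centre of the top of the release button: an upright steel plunger 24 mm across at the housing's rear, 128 mm above the bench, 100 mm behind the trigger's hinge. Press straight down at least 6 mm (full travel 12 mm; 5 to 8 N) and hold about half a second while the jaw springs back; it comes up by itself.
- release (a joint): Travel of the release button, m: 0 when up, 0.012 fully pressed.
- mallet: bystander: a mallet, about 250 mm long, lying on the bench; origin under its middle
- awl: bystander: an awl like a screwdriver lying on the bench; origin under its middle
- spare_handle: bystander: a spare wooden handle, 70 mm long, 32 mm thick, lying loose on the clamp's base board; origin under its middle
- spare_ferrule: bystander: a spare brass ferrule, a ring 19 mm across and 22 mm tall, standing loose on the clamp's base board; origin under its centre
- edge_block: bystander: a dark wooden block 90 x 45 x 30 mm; origin under its centre

How it is judged (in metres and radians):
On the way, in this order (a step that is already met when the one before it is completed fails the run):
1. the jaw has pressed the handle home and tight (ferrule at the shoulder within 1.8 mm, pressed on it with over 15 N) (distance between ferrule_end and shoulder below 0.0018 m and value of joint jaw above 0.014 m and contact force between handle and holder above 15 N), for 0.02 s.
2. the release is pressed and the jaw springs back (value of joint jaw below 0.003 m and value of joint release above 0.002 m), for 0.02 s.
At the end, for the whole second after the job is handed in: The ferrule's end is within 1.8 mm of the shoulder, the jaw is back within 3 mm of fully open, and trigger (within 0.03 rad) and release button (within 1.5 mm) have returned to rest (distance between ferrule_end and shoulder below 0.0018 m and value of joint jaw below 0.003 m and value of joint trigger below 0.03 rad and value of joint release below 0.0015 m); the robot touches nothing.
It fails at once if more than 18 N on the trigger (contact force between trigger and the fingers above 18 N or contact force between trigger and the arm above 18 N).
It fails at once if more than 22 N on the release button (contact force between release and the fingers above 22 N or contact force between release and the arm above 22 N).
It fails at once if handle, jaw or punch pushed by hand ((contact force between handle and the fingers above 2 N or contact force between handle and the arm above 2 N) or (contact force between jaw and the fingers above 2 N or contact force between jaw and the arm above 2 N) or (contact force between holder and the fingers above 2 N or contact force between holder and the arm above 2 N)).
It fails at once if a loose thing moved by more than 30 mm (distance of any of mallet, awl, spare_handle, spare_ferrule, edge_block from where it was at the start of the episode above 0.03 m).
It also fails if it takes over 72 s, if anything falls off the work surface, if the arm or the gripper's body presses on something with over 40 N, if the wrist force passes 120 N, or if a joint passes its speed limit or range.

## Working session

There is one attempt and no reset: what is moved stays moved. The work goes in short steps, Python scripts to look and compute and a tool call to move; the robot and the scene stay as the last step left them, time stands still between calls to the robot, and variables do not carry over. Pictures are saved under pics/ and viewed, at most 10 in all, crops included, and the job is handed in when it is done.

Besides the shell and the picture viewer there is one more tool, called by a JSON object that holds its "op" and its "data", one argument or row to a line. send_rows: Moves the arm, as the interface text tells. Its arguments: {"type":"object","properties":{"increments":{"type":"string"},"force":{"type":"number"}},"required":["increments"]}

```bash
mkdir -p pics; python3 - <<'E'
from bench import r
import cv2
for n in("scene","top"):
    cv2.imwrite(f"pics/{n}0.png",r.get_image(n)[:,:,::-1]); p=r.camera_params(n); print(n,p)
s=r.read_state();print(s)
E
```

```text
scene {'fov_y': 46.42656965327311, 'cx': 277.90952550480984, 'cy': 206.32022507507446, 'k1': -0.1808600771063109, 'origin': array([ 1.21376153, -0.25830212,  1.04542824]), 'rotation': array([38.96623574, -0.81208194, 67.27700254])}
top {'fov_y': 49.950759895672284, 'cx': 282.58901079982166, 'cy': 203.8532798715213, 'k1': 0.009411087328636636, 'origin': array([0.34499233, 0.040571  , 1.40164078]), 'rotation': array([  8.15964061,  -0.67133234, -89.07131633])}
{'time_s': 0.1, 'joints': array([-7.79853764e+01,  1.40820853e+01,  8.93197178e+01, -7.94703147e-05,
        7.67014349e+01, -9.97603920e+00]), 'qvel': array([ 0.00590138, -0.12639952, -0.05888419,  0.07030439, -0.04977203,
       -0.09293548]), 'joint_efforts': array([ 5.25866362e-04, -4.30668533e+01, -3.27128792e+01, -7.52289111e-05,
        2.82664885e-03,  5.48150879e-06]), 'position': array([ 0.24328377, -0.6022005 ,  0.23025174]), 'orientation': array([-1.79898310e+02, -1.78084123e-02,  2.19906654e+01]), 'ft_force': array([ 0.21454418,  0.36607876, -0.64782073]), 'ft_torque': array([0.01705775, 0.02147197, 0.02010869]), 'gripper_force': 0.0, 'finger_gap': 0.08552481940731077}
```

View pics/top0.png

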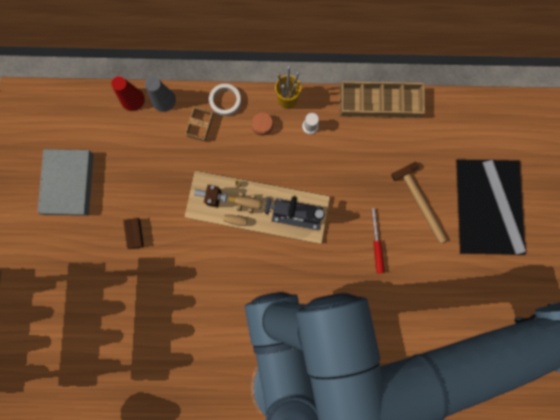

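View pics/scene0.png

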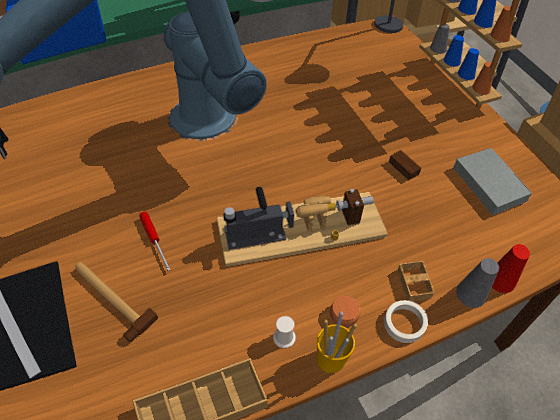

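The top view shows the clamp at about (258,207). Its +x points left in the image, with the release button at (319,214) and the trigger bar near (292,208). The scene view shows the button at (230,213) and the trigger at (262,198).

```bash
cat > h.py <<'E'
import numpy as np, cv2
from bench import r
from scipy.spatial.transform import Rotation as R
def cam(n):
    p=r.camera_params(n); f=210/np.tan(np.radians(p['fov_y']/2)); a=np.array(p['rotation'])
    M=R.from_euler('xyz',a,degrees=True).as_matrix() if a.shape==(3,) else a
    return p,f,M
def ray(n,uv,c=None):
    p,f,M=c or cam(n); d=np.array([(uv[0]-p['cx'])/f,(uv[1]-p['cy'])/f]); s=d.copy()
    for _ in range(20): s=d/(1+p['k1']*(s@s))
    return np.array(p['origin']),M@np.array([s[0],-s[1],-1])
def onz(n,uv,z,c=None):
    o,d=ray(n,uv,c); return o+d*(z-o[2])/d[2]
def proj(n,X,c=None):
    p,f,M=c or cam(n); q=M.T@(np.array(X)-p['origin']); s=np.array([q[0],-q[1]])/-q[2]
    s=s*(1+p['k1']*(s@s)); return s*f+[p['cx'],p['cy']]
E
python3 - <<'E'
from h import *
for uv in [(193,173),(330,195),(322,242),(186,219)]: print(onz("top",uv,.018))
for uv in [(386,233),(225,265),(363,193)]: print(onz("scene",uv,.018))
print("btn",onz("top",(319,214),.128),onz("scene",(230,213),.128))
print("bar",onz("top",(292,208),.156),onz("scene",(262,193),.156))
a=cv2.imread("pics/top0.png")[165:250,180:340]; b=cv2.imread("pics/scene0.png")[170:275,205:395]
a=cv2.resize(a,(600,319),interpolation=2); b=cv2.resize(b,(600,332),interpolation=2)
cv2.imwrite("pics/z0.png",cv2.resize(np.vstack([a,b]),(553,600)))
E
```

```text
[0.6359424  0.30887379 0.018     ]
[ 0.57411078 -0.1195427   0.018     ]
[ 0.42765314 -0.09516596  0.018     ]
[0.49124745 0.32394842 0.018     ]
[0.64208057 0.303842   0.018     ]
[ 0.57549358 -0.11672968  0.018     ]
[0.4978463  0.31422527 0.018     ]
btn [ 0.50051279 -0.07553109  0.128     ] [ 0.51026477 -0.07341573  0.128     ]
bar [0.51261209 0.00244446 0.156     ] [0.50300497 0.01181783 0.156     ]
```

View pics/z0.png

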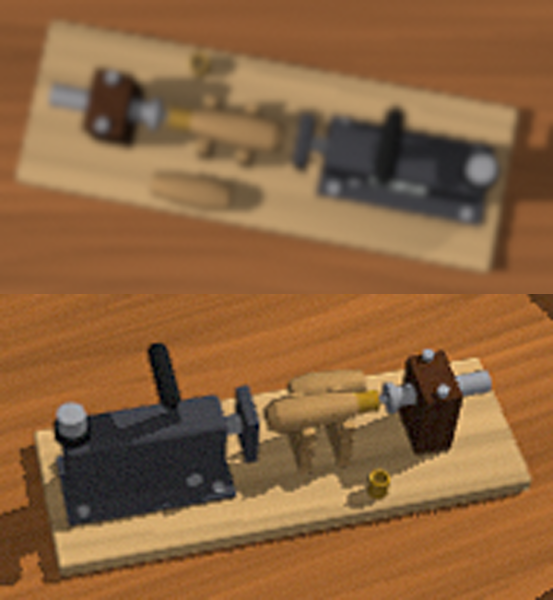

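```bash
python3 - <<'E'
from h import *
def tri(a,b):
    A=[];B=[]
    for n,uv in(("top",a),("scene",b)):
        o,d=ray(n,uv); d/=np.linalg.norm(d); P=np.eye(3)-np.outer(d,d); A.append(P);B.append(P@o)
    return np.linalg.solve(sum(A),sum(B))
T=lambda x,y:(180+x/3.456,165+y/3.459)
S=lambda x,y:(205+x/2.91,170+(y-294)/2.914)
c=np.array([.5335,.103]); t=np.radians(81.4); M=np.array([[np.cos(t),np.sin(t)],[-np.sin(t),np.cos(t)]])
for n,a,b in [("btn",(481,169),(72,413)),("bar",(391.5,146),(164,375)),("ferr",(170,119),(380,399)),("should",(160,115),(386,399)),("butt",(278,130),(269,413)),("jaw",(298,140),(254,424))]:
    X=tri(T(*a),S(*b)); print(n,X.round(4),(M@(X[:2]-c)).round(4), (M@(onz("top",T(*a),X[2])[:2]-c)).round(4))
g=c+M.T@np.array([-.135,0]); s=r.read_state(); d=np.array([*(g-s['position'][:2]),0])
print(g, R.from_euler('xyz',[180,0,81.4],degrees=True).as_matrix().T@d)
E
```

```text
btn [ 0.5019 -0.0738  0.1266] [-0.1796  0.0048] [-0.182   0.0052]
bar [0.5159 0.0018 0.1567] [-0.1027  0.0023] [-0.1057  0.0029]
ferr [0.5479 0.1911 0.0741] [ 0.0893 -0.001 ] [0.0851 0.0001]
should [0.5504 0.198  0.0741] [ 0.0965 -0.0025] [ 0.0942 -0.0019]
butt [0.5362 0.0933 0.0876] [-0.0092 -0.0041] [-0.009  -0.0041]
jaw [0.531  0.0791 0.0727] [-0.024  -0.0011] [-0.0265 -0.0005]
[ 0.51331273 -0.03048211] [6.05669082e-01 1.81500749e-01 2.22274311e-17]
```

{"op": "send_rows", "data": {
  "increments": "0 0 0 0 -9.9;0 0 0 0 -9.9;0 0 0 0 -9.9;0 0 0 0 -9.9;0 0 0 0 -9.9;0 0 0 0 -9.9;0 40 12 0 0;0 40 12 0 0;0 40 12 0 0;0 40 12 0 0;0 40 12 0 0;0 40 12 0 0",
  "force": 40
}}

```text
time_s: 1.6
position: [0.3508, -0.3747, 0.2309]
orientation: [-180.0, -0.0, 81.4]
ft_force: [0.4, -0.5, 0.8]
finger_gap: 0.0001
gripper_force: 0.0
```

{"op": "send_rows", "data": {
  "increments": "0 40 12 0 0;0 40 12 0 0;0 40 12 0 0;0 40 12 0 0;0 40 12 0 0;0 40 12 0 0;0 40 12 0 0;0 40 12 0 0;0 40 12 0 0;0 4 1 0 0;0 0 0 0 0;0 0 0 0 0"
}}

```text
time_s: 3.1
position: [0.5124, -0.0334, 0.2311]
orientation: [-180.0, 0.0, 81.3]
ft_force: [0.8, -0.5, 0.3]
finger_gap: -0.0001
gripper_force: 0.0
```

{"op": "send_rows", "data": {
  "increments": "0 0 0 20 0;0 0 0 20 0;0 0 0 15 0;0 0 0 0 0"
}}

```text
time_s: 3.6
position: [0.5119, -0.033, 0.1751]
orientation: [-179.8, -0.0, 81.3]
ft_force: [0.2, -0.2, 0.4]
finger_gap: 0.0
gripper_force: 0.0
```

```bash
python3 - <<'E'
from h import *
a=r.get_image("top")[165:250,180:340,::-1]; b=r.get_image("scene")[150:275,205:395,::-1]; w=r.get_image("wrist")[:,:,::-1]
k=np.vstack([cv2.resize(a,(400,213),interpolation=2),cv2.resize(b,(400,263),interpolation=2)])
w=cv2.resize(w,(400,300)); w=np.vstack([w,np.zeros((176,400,3),np.uint8)])
cv2.imwrite("pics/z1.png",np.hstack([k,w]))
E
```

```text
(no output)
```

View pics/z1.png

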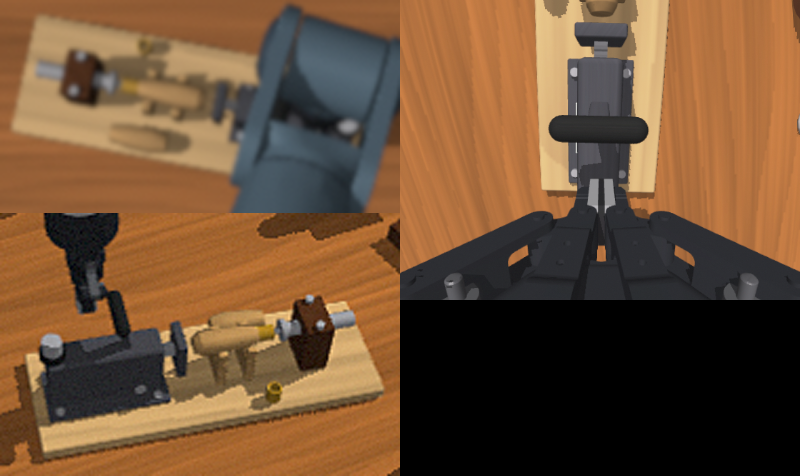

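The wrist view shows the shut fingers at (600,195), centred behind the bar at (598,130). The scene view confirms they are between the button and the bar.

{"op": "send_rows", "data": {
  "increments": "0 0 0 12 0;0 0 0 12 0;0 0 0 11 0;0 0 0 0 0;0 3 0 0 0;0 3 0 0 0;0 3 0 0 0;0 3 0 0 0"
}}

```text
time_s: 4.75
position: [0.5147, -0.0205, 0.1415]
orientation: [180.0, 0.0, 81.4]
ft_force: [-0.2, 0.4, 0.2]
finger_gap: 0.0004
gripper_force: 0.0
```

{"op": "send_rows", "data": {
  "increments": "0 3 0 0 0;0 2 0 0 0;0 2 0 0 0;0 2 0 0 0"
}}

```text
time_s: 5.25
position: [0.5163, -0.0121, 0.1417]
orientation: [179.9, 0.0, 81.4]
ft_force: [-0.7, -2.9, 3.0]
finger_gap: 0.0001
gripper_force: 1.6
```

{"op": "send_rows", "data": {
  "increments": "0 3 0 0 0;0 3 0 0 0;0 3 0 0 0;0 3 0 0 0"
}}

```text
time_s: 5.75
position: [0.5183, -0.0003, 0.1418]
orientation: [179.9, 0.1, 81.4]
ft_force: [0.2, -5.4, 3.8]
finger_gap: -0.0003
gripper_force: 2.7
```

{"op": "send_rows", "data": {
  "increments": "0 3 0 0 0;0 3 0 0 0;0 3 0 0 0"
}}

```text
time_s: 6.12
position: [0.5192, 0.0091, 0.1413]
orientation: [180.0, 0.0, 81.4]
ft_force: [1.1, -4.1, 2.8]
finger_gap: -0.0
gripper_force: 2.0
```

{"op": "send_rows", "data": {
  "increments": "0 3 0 0 0;0 3 0 0 0;0 3 0 0 0"
}}

```text
time_s: 6.5
position: [0.5206, 0.0179, 0.1412]
orientation: [180.0, 0.0, 81.4]
ft_force: [1.6, -4.1, 0.2]
finger_gap: -0.0
gripper_force: 2.1
```

{"op": "send_rows", "data": {
  "increments": "0 3 0 0 0;0 3 0 0 0;0 2 0 0 0;0 1 0 0 0"
}}

```text
time_s: 7.0
position: [0.5217, 0.0266, 0.1408]
orientation: [180.0, 0.0, 81.4]
ft_force: [2.9, -6.3, -1.1]
finger_gap: 0.0003
gripper_force: 2.6
```

```bash
python3 - <<'E'
from h import *
b=r.get_image("scene")[150:275,205:395,::-1]; w=r.get_image("wrist")[:,:,::-1]
cv2.imwrite("pics/z2.png",np.hstack([cv2.resize(b,(456,300),interpolation=2),w[:300,140:440]]))
E
```

```text
(no output)
```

View pics/z2.png

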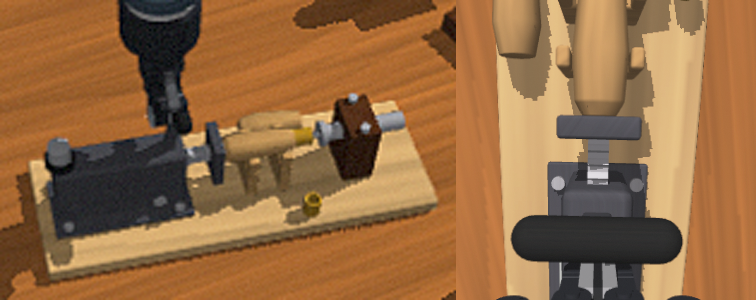

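The jaw has advanced and now sits close to the butt (scene 215,150). The ferrule still shows a gap to the collar.

{"op": "send_rows", "data": {
  "increments": "0 -10 0 0 0;0 -15 0 0 0;0 -15 0 0 0;0 -10 0 0 0;0 0 0 0 0;0 0 0 0 0;0 3 0 0 0;0 3 0 0 0;0 3 0 0 0"
}}

```text
time_s: 8.22
position: [0.5158, -0.0139, 0.1417]
orientation: [180.0, 0.1, 81.4]
ft_force: [-1.5, -2.6, 2.0]
finger_gap: -0.0001
gripper_force: 1.7
```

{"op": "send_rows", "data": {
  "increments": "0 3 0 0 0;0 3 0 0 0;0 3 0 0 0"
}}

```text
time_s: 8.6
position: [0.5176, -0.0052, 0.1418]
orientation: [179.9, 0.0, 81.4]
ft_force: [0.0, -5.3, 2.8]
finger_gap: -0.0002
gripper_force: 2.5
```

{"op": "send_rows", "data": {
  "increments": "0 3 0 0 0;0 3 0 0 0"
}}

```text
time_s: 8.85
position: [0.5185, 0.0007, 0.1419]
orientation: [179.9, 0.1, 81.4]
ft_force: [-0.2, -3.8, 3.8]
finger_gap: 0.0
gripper_force: 2.3
```

{"op": "send_rows", "data": {
  "increments": "0 3 0 0 0;0 3 0 0 0"
}}

```text
time_s: 9.1
position: [0.5194, 0.0061, 0.142]
orientation: [179.9, 0.1, 81.4]
ft_force: [-0.7, -7.8, 4.9]
finger_gap: -0.0002
gripper_force: 3.9
```

{"op": "send_rows", "data": {
  "increments": "0 3 0 0 0;0 3 0 0 0"
}}

```text
time_s: 9.35
position: [0.5204, 0.0119, 0.1422]
orientation: [179.9, 0.1, 81.4]
ft_force: [-1.1, -7.9, 6.5]
finger_gap: -0.0001
gripper_force: 4.0
```

{"op": "send_rows", "data": {
  "increments": "0 3 0 0 0;0 3 0 0 0"
}}

```text
time_s: 9.6
position: [0.5214, 0.0177, 0.1421]
orientation: [179.9, 0.1, 81.4]
ft_force: [0.0, -8.9, 4.3]
finger_gap: -0.0001
gripper_force: 4.3
```

{"op": "send_rows", "data": {
  "increments": "0 3 0 0 0;0 3 0 0 0;0 3 0 0 0"
}}

```text
time_s: 9.98
position: [0.5228, 0.0261, 0.1417]
orientation: [179.8, 0.2, 81.4]
ft_force: [2.9, -11.1, 0.9]
finger_gap: 0.0003
gripper_force: 5.5
```

{"op": "send_rows", "data": {
  "increments": "0 1 0 0 0;0 0 0 0 0"
}}

```text
time_s: 10.22
position: [0.5229, 0.0271, 0.1416]
orientation: [179.8, 0.2, 81.4]
ft_force: [1.4, -11.4, 1.9]
finger_gap: -0.0004
gripper_force: 5.1
```

{"op": "send_rows", "data": {
  "increments": "0 -10 0 0 0;0 -15 0 0 0;0 -15 0 0 0;0 -10 0 0 0;0 0 0 0 0;0 0 0 0 0;0 3 0 0 0;0 3 0 0 0;0 3 0 -0.3 0"
}}

```text
time_s: 11.35
position: [0.5161, -0.012, 0.1421]
orientation: [180.0, 0.1, 81.4]
ft_force: [-1.0, -4.9, 3.8]
finger_gap: 0.0001
gripper_force: 2.1
```

{"op": "send_rows", "data": {
  "increments": "0 2 0 -0.3 0;0 2 0 -0.3 0"
}}

```text
time_s: 11.6
position: [0.5169, -0.008, 0.1426]
orientation: [179.9, 0.0, 81.4]
ft_force: [-1.9, -3.9, 2.6]
finger_gap: 0.0
gripper_force: 2.0
```

{"op": "send_rows", "data": {
  "increments": "0 2 0 -0.3 0;0 2 0 -0.3 0"
}}

```text
time_s: 11.85
position: [0.5175, -0.0042, 0.1431]
orientation: [179.9, 0.0, 81.4]
ft_force: [-0.4, -5.4, 3.6]
finger_gap: -0.0001
gripper_force: 2.5
```

{"op": "send_rows", "data": {
  "increments": "0 2 0 -0.3 0;0 2 0 -0.3 0"
}}

```text
time_s: 12.1
position: [0.5182, -0.0003, 0.1436]
orientation: [179.9, 0.0, 81.4]
ft_force: [0.4, -6.7, 1.4]
finger_gap: 0.0
gripper_force: 3.1
```

{"op": "send_rows", "data": {
  "increments": "0 2 0 -0.2 0;0 2 0 -0.2 0"
}}

```text
time_s: 12.35
position: [0.5188, 0.003, 0.144]
orientation: [179.9, 0.1, 81.4]
ft_force: [0.6, -7.5, 2.8]
finger_gap: -0.0004
gripper_force: 3.9
```

{"op": "send_rows", "data": {
  "increments": "0 2 0 -0.2 0;0 2 0 -0.2 0"
}}

```text
time_s: 12.6
position: [0.5194, 0.007, 0.1442]
orientation: [179.9, 0.1, 81.4]
ft_force: [1.3, -7.8, 1.9]
finger_gap: -0.0001
gripper_force: 3.8
```

{"op": "send_rows", "data": {
  "increments": "0 2 0 0 0;0 2 0 0 0"
}}

```text
time_s: 12.85
position: [0.52, 0.0103, 0.1443]
orientation: [179.9, 0.2, 81.4]
ft_force: [0.9, -10.9, 1.4]
finger_gap: -0.0002
gripper_force: 5.6
```

```bash
python3 - <<'E'
from h import *
b=r.get_image("scene")[165:235,285:385,::-1]; w=r.get_image("wrist")[:,:,::-1]
cv2.imwrite("pics/z3.png",np.hstack([cv2.resize(b,(428,300),interpolation=2),w[:300,140:440]]))
print(r.read_state()['ft_force'])
E
```

```text
[  0.81226362 -11.73018076   1.57226829]
```

View pics/z3.png

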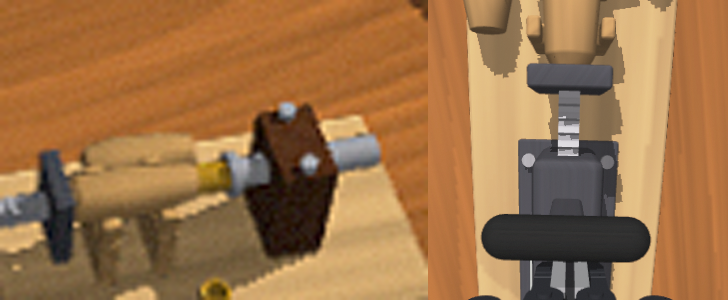

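The ferrule (215,175) now appears to touch the collar (235,172), or nearly so. I'll creep forward.

{"op": "send_rows", "data": {
  "increments": "0 1 0 0 0;0 0 0 0 0"
}}

```text
time_s: 13.2
position: [0.5201, 0.011, 0.1443]
orientation: [179.9, 0.2, 81.4]
ft_force: [-0.2, -12.1, 1.8]
finger_gap: 0.0
gripper_force: 5.9
```

{"op": "send_rows", "data": {
  "increments": "0 1 0 0 0;0 0 0 0 0"
}}

```text
time_s: 13.45
position: [0.5203, 0.0117, 0.1444]
orientation: [179.9, 0.3, 81.4]
ft_force: [0.6, -13.8, 1.1]
finger_gap: 0.0002
gripper_force: 6.4
```

{"op": "send_rows", "data": {
  "increments": "0 1 0 0 0;0 0 0 0 0"
}}

```text
time_s: 13.7
position: [0.5204, 0.0124, 0.1444]
orientation: [179.9, 0.3, 81.4]
ft_force: [0.2, -14.1, 1.5]
finger_gap: 0.0003
gripper_force: 6.9
```

{"op": "send_rows", "data": {
  "increments": "0 0.5 0 0 0;0 0 0 0 0"
}}

```text
time_s: 13.95
position: [0.5205, 0.0128, 0.1444]
orientation: [179.9, 0.3, 81.4]
ft_force: [0.4, -14.4, 2.8]
finger_gap: -0.0
gripper_force: 7.2
```

{"op": "send_rows", "data": {
  "increments": "0 0.5 0 0 0;0 0 0 0 0"
}}

```text
time_s: 14.2
position: [0.5205, 0.0131, 0.1444]
orientation: [179.9, 0.3, 81.4]
ft_force: [-0.0, -15.1, 2.5]
finger_gap: 0.0001
gripper_force: 7.4
```

{"op": "send_rows", "data": {
  "increments": "0 0 0 0 0;0 0 0 0 0"
}}

```text
time_s: 14.45
position: [0.5205, 0.0131, 0.1444]
orientation: [179.9, 0.3, 81.4]
ft_force: [-0.4, -14.6, 1.4]
finger_gap: -0.0003
gripper_force: 7.4
```

```bash
python3 - <<'E'
from h import *
b=r.get_image("scene")[165:235,285:385,::-1]
cv2.imwrite("pics/z4.png",cv2.resize(b,(714,500),interpolation=2))
print(r.read_state()['ft_force'])
E
```

```text
[  0.05663552 -15.10700814   1.90862288]
```

View pics/z4.png

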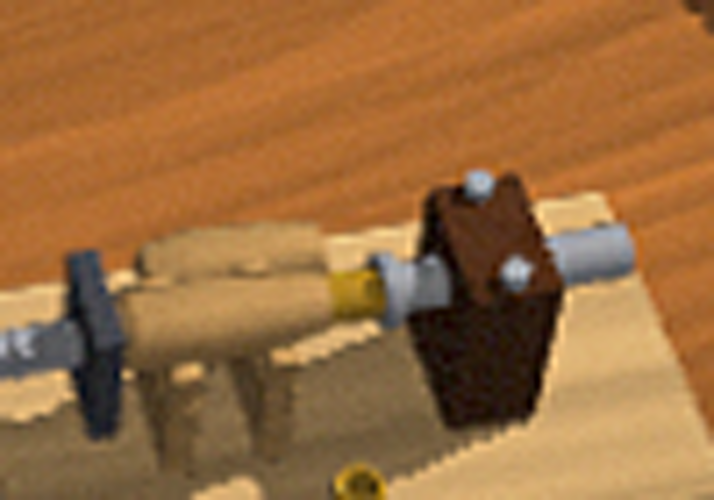

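The ferrule (355,293) is tight against the collar (390,290), with no shank showing. One last small increase to the middle of the seating range.

{"op": "send_rows", "data": {
  "increments": "0 0.5 0 0 0;0 0.5 0 0 0;0 0 0 0 0;0 0 0 0 0"
}}

```text
time_s: 15.0
position: [0.5207, 0.0139, 0.1444]
orientation: [179.9, 0.4, 81.4]
ft_force: [-0.3, -17.2, 2.9]
finger_gap: 0.0001
gripper_force: 7.9
```

{"op": "send_rows", "data": {
  "increments": "0 0.2 0 0 0;0 0 0 0 0;0 0 0 0 0;0 0 0 0 0"
}}

```text
time_s: 15.5
position: [0.5207, 0.014, 0.1444]
orientation: [179.9, 0.4, 81.4]
ft_force: [0.0, -14.2, 1.7]
finger_gap: 0.0002
gripper_force: 8.0
```

{"op": "send_rows", "data": {
  "increments": "0 -4 0 0 0;0 -8 0 0 0;0 -10 0 0 0;0 -10 0 0 0;0 -8 0 0 0;0 0 0 -20 0;0 0 0 -25 0;0 -10 0 0 0;0 -20 -2 0 0;0 -20 -2 0 0;0 -1 0 0 0;0 0 0 0 0"
}}

```text
time_s: 17.0
position: [0.5024, -0.0721, 0.1885]
orientation: [-179.9, -0.0, 81.4]
ft_force: [0.1, 0.1, 1.2]
finger_gap: 0.0001
gripper_force: 0.0
```

```bash
python3 - <<'E'
from h import *
w=r.get_image("wrist")[:,:,::-1]; b=r.get_image("scene")[130:270,205:385,::-1]; c=cam("wrist")
s=r.read_state(); print(s['position'],s['ft_force'],c[0]['origin'])
for X in [(.503,-.0752,.128),(*s['position'][:2],.128)]: print(proj("wrist",X,c),proj("scene",X))
cv2.imwrite("pics/z5.png",np.hstack([cv2.resize(b,(400,311),interpolation=2),cv2.resize(w,(400,300))[:300] if 0 else cv2.copyMakeBorder(cv2.resize(w,(400,300)),0,11,0,0,0)]))
E
```

```text
[ 0.50262572 -0.07181426  0.18879303] [-0.7354562  -0.61872082  0.15965874] [ 0.51227866 -0.00554497  0.33231535]
[283.31127425 234.33808643] [228.29681563 211.00691403]
[281.88932082 229.25494804] [229.58158779 210.47719224]
```

View pics/z5.png

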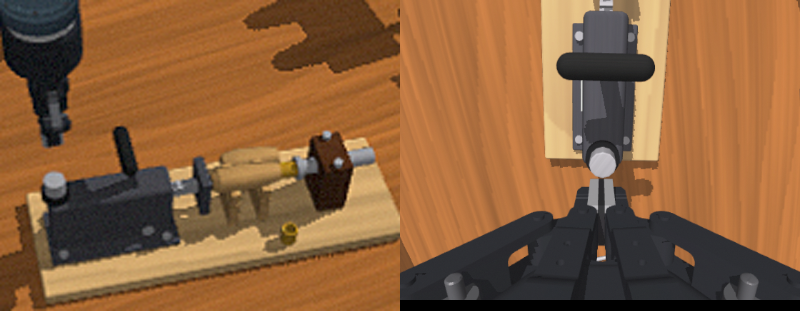

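The wrist view shows the button top at full-image pixel (283,228). The TCP axis at that height projects to (282,229), so it is aligned.

{"op": "send_rows", "data": {
  "increments": "0 0 0 20 0;0 0 0 20 0;0 0 0 12 0;0 0 0 3 0;0 0 0 2 0;0 0 0 2 0;0 0 0 2 0"
}}

```text
time_s: 17.98
position: [0.503, -0.0725, 0.1286]
orientation: [179.9, 0.0, 81.4]
ft_force: [-0.8, 0.1, -0.4]
finger_gap: -0.0001
gripper_force: 0.0
```

{"op": "send_rows", "data": {
  "increments": "0 0 0 2 0;0 0 0 2 0;0 0 0 2 0"
}}

```text
time_s: 18.35
position: [0.503, -0.0725, 0.1225]
orientation: [180.0, 0.0, 81.4]
ft_force: [-0.7, -0.6, 4.3]
finger_gap: 0.0
gripper_force: 2.1
```

{"op": "send_rows", "data": {
  "increments": "0 0 0 1.5 0;0 0 0 1.5 0;0 0 0 0 0;0 0 0 0 0;0 0 0 0 0;0 0 0 0 0;0 0 0 0 0;0 0 0 0 0"
}}

```text
time_s: 19.35
position: [0.503, -0.0725, 0.1196]
orientation: [180.0, 0.0, 81.4]
ft_force: [-1.0, 0.2, 5.6]
finger_gap: 0.0001
gripper_force: 2.7
```

```bash
python3 - <<'E'
from h import *
b=r.get_image("scene")[130:270,205:385,::-1]; w=r.get_image("wrist")[:,:,::-1]
cv2.imwrite("pics/z6.png",np.hstack([cv2.resize(b,(400,311),interpolation=2),cv2.copyMakeBorder(cv2.resize(w,(400,300)),0,11,0,0,0)]))
E
```

```text
(no output)
```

View pics/z6.png

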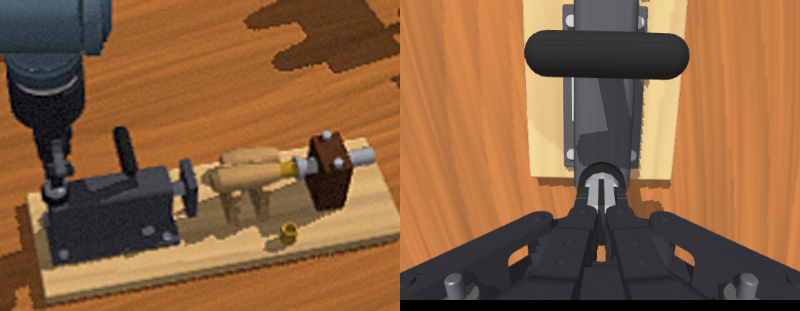

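The jaw has sprung back: it was at (203,185) and is now at (188,187), matching its starting place. I'll hold slightly deeper for a moment, then lift clear.

{"op": "send_rows", "data": {
  "increments": "0 0 0 1 0;0 0 0 0 0;0 0 0 0 0;0 0 0 0 0;0 0 0 -5 0;0 0 0 -10 0;0 0 0 -25 0;0 0 0 -35 0;0 0 0 -35 0;0 0 0 0 0;0 0 0 0 0;0 0 0 0 0"
}}

```text
time_s: 20.95
position: [0.5017, -0.072, 0.2264]
orientation: [-179.8, -0.0, 81.4]
ft_force: [-0.1, -0.2, -0.1]
finger_gap: 0.0001
gripper_force: 0.0
```

```bash
python3 - <<'E'
from h import *
b=r.get_image("scene")[165:265,215:385,::-1]
cv2.imwrite("pics/z7.png",cv2.resize(b,(765,450),interpolation=2))
E
```

```text
(no output)
```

View pics/z7.png

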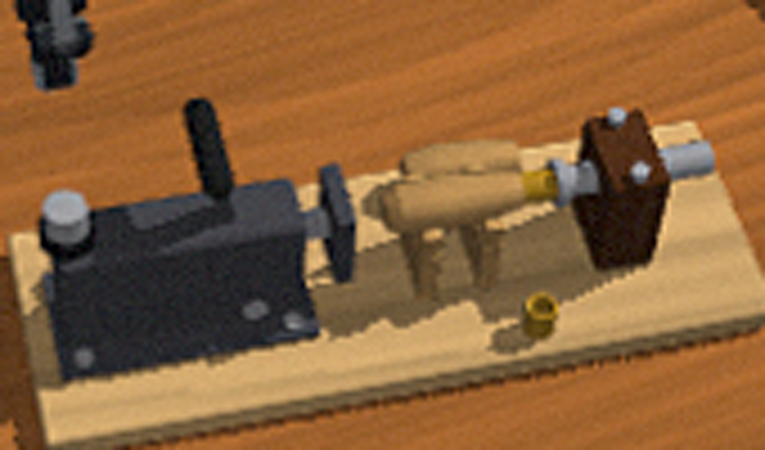

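The handle is home, with the ferrule (540,185) against the collar (565,182). The jaw is back at (340,225), the button at (66,215) is up, and the trigger is at rest.

```bash
python3 -c "
from bench import r
print(r.hand_in())"
```

```text
the job is handed in; nothing more can be done
None
```

I've handed the job in; no verdict came back. The handle was pressed home with about a 16 N push on the trigger, and in the last picture the ferrule is against the shoulder, the jaw is fully back, the trigger and release are at rest, and the robot is clear of everything.

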